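Load a bone specimen into the marking press and tread it

TASK

Take the bone specimen with the double-knuckle end (not the plain round shaft) and push its carrier, nose first, along the marking press's channel until it is fully home against the end stop and the sprung side ball has clicked into its notch. Then press the treadle all the way down to its stop, keep it down for a good second and let it come back up; never tread while the specimen is not home. Leave the specimen held in the press, and leave the other specimen, the amber bottle and the low jar where they stand.

Things in the scene. Friction and masses are not known exactly. Their poses are not given: they have to be found in the camera images.
- knuckle: Specimen to load, loose, about 0.35 kg. Origin: centre of its underside, z up. A plain aluminium carrier 140 long (x) x 52 wide (y) x 24 high; nose at +x tapered over the last 12 mm to 40 wide; in each long side an upright notch 15 wide, 7 deep, centred at x = +20. Two bone-coloured condyles stand on its rear half.
- knuckle_grip (a point): Middle of the condyles, at x = -45, z = 63 of knuckle, axes parallel. Two round discs side by side along x (radius 19, 36 thick along y, centres 17 mm either way of this point), on a short stem; the specimen is 82 tall. Their flat sides (18 mm either way along y) are to be gripped from above, closing along y.
- shaft: The other specimen, to be left alone: an equal carrier, same axes, but with one plain round bone shaft 33 to 38 thick at x = -45, flat top, 82 tall. Either specimen may stand in either place.
- seat (a point): Home in the press: the carrier's origin and axes must come to this point and these axes. On the press's floor plate, 8 mm above the bench; x is the way to push (roughly the robot's left), z up. Floor plate from x = -170 to 110, 130 wide. Walls x = -40 to 80, 20 high, 12 thick, 54 apart (1 mm free each side). End stop face at x = 70.
- mouth (a point): Start of the channel on the floor plate, at x = -80 of seat, axes parallel. From here the walls flare in from 82 to 54 mm apart over 40 mm. The carrier is set down with its nose about here and slid +x; fingers holding the condyles pass over the walls.
- bridge (a point): Middle of the top of the marking head over the channel, fixed; axes as seat. Reaches x = 40 to 100 of seat, 130 wide, underside 54 and top 114 above the floor plate; the ram hangs below it to 44. So the carrier must slide in from the mouth and cannot be lowered in at home. Nothing stands above the walls before x = 40.
- ball (a joint): Sprung side ball, radius 9, in the -y wall at x = 20.7 of seat, 12 above the floor plate. Value: its travel (m): 0 = out, 6 mm proud of the wall; 0.004 to 0.006 while the carrier's flat side rides on it; under 0.0032 once in the notch. Passing it takes about 4 to 10 N.
- tread (a point): On top of the treadle's rubber tread, mid-width, 100 from the hinge; moves with it. At rest x points level from free end to hinge, y along the hinge, z up. Steel plate 130 x 76, hinged 30 above the bench; tread 70 x 70, from 53 to 123 from the hinge. This point is 64 above the bench at rest and 25 lower at the stop.
- treadle (a joint): Treadle angle (rad): 0 = up at rest (plate slopes up 0.28 rad to its free end), 0.26 = down on its stop. Press straight down on the tread with shut fingers: about 5 N at first, 13 N at the stop; a spring lifts it when let go. It lowers the head's ram to 2 mm above the carrier.
- reagent: Bystander: amber bottle, 64 across, 140 tall; origin at the centre of its foot.
- jar: Bystander: low jar, 60 across, 70 tall; origin at the centre of its foot.
There are look-alikes about, which are no part of the job. Leave any turquoise look-alike of the knuckle alone.

How it is judged:
By the outcome, as a careful person would: the job done as asked, in the order asked, and still so for the second after the job is handed in, with the robot touching nothing.
It also fails if it takes over 64 s, if anything falls off the work surface, if the arm or the gripper's body presses on something with over 40 N, if the wrist force passes 120 N, or if a joint passes its speed limit or range.

ROBOT

A 6-joint arm with a two-finger parallel gripper is mounted at the origin on the work surface. World frame = base frame: x ahead of the robot, y to its left, z up, the work surface at z = 0. Lengths are in m, angles in rad, forces in N, time in s.
With the tool pointing down it reaches from about 0.25 to 0.85 m from the base axis. Payload 12.5 kg.
Tool frame: the origin (TCP) lies midway between the tips of the shut fingers; the grasp point (between the pads) lies 19 mm behind it (arm.hold_point_z is the distance from the TCP to the grasp point, in m); y points along the fingers, z is the direction in which the jaws open and shut, and the axes are right-handed (so a half turn about y gives the same grasp; the last joint's range is limited). The gripper opens to 93 mm and grips with 3 to 60 N. Pads are 15 mm wide; open, the fingers measure 128 mm over their backs; the gripper's body (75 mm by 188 mm) begins 65 mm behind the grasp point.
Start: joints at [1.043, 0.351, 1.652, -0, 1.139, -0.085], TCP at [0.236, 0.497, 0.219] pointing down, gripper open.
Joint ranges: [-2.75, 2.75], [-0.79, 2.1], [0.01, 2.65], [-1.57, 4.71], [0.07, 3.14], [-2.87, 2.87]. Speed limits (rad/s): [2.22, 2.22, 2.79, 3.14, 3.14, 3.14].

INTERFACE

Orientations are given as a rotation vector (axis times angle).
In Python, from rig import arm, imaging gives the robot as it stands.
- The arm moves only by the tool servo_tool, never from a script. Its argument "commands" is one flat list of numbers, 5 for each row, row after row: the shift along the tool's x, y, z in cm, then the turn about the tool's y in degrees, then the opening, from 0 (shut) to 1 (fully open). In form: [tx, ty, tz, twist, jaw, tx, ty, tz, twist, jaw, ...]. A call has 1 to 8 rows; each row shifts and turns the commanded pose from where the row before left it, along the tool's axes as they then stand; what a row does not reach is not made up. A row lasts 1/12 s, in which the tool goes at most 41.7 mm and 7.16 degrees, less where a joint would pass 70% of its speed; a pose out of reach is approached as far as the arm can. A call with a gripper value outside its range is refused whole. The fingers move at their own pace and stop on an object; the grip force is fixed at half the most. Time passes only in rows, so rows that do not move let the fingers close. It gives the time, the measured TCP pose, the force and the opening at its end, in the units of the state.
- arm.read_state(): the state, without advancing time (a new reading comes with each control period).
- imaging.snapshot(name): name is "scene" or "top" or "wrist"; returns a dict with "color" (400x640x3 uint8, red, green, blue), "range_z" (400x640 float32, m along the optical axis (not along the pixel's ray), 0 where there is no reading), "camera_matrix" (3x3 intrinsics, pixels), "cam_to_world" (4x4, takes a point from camera to world coordinates); the wrist camera has in their place "tool_from_camera" (4x4, takes a point from camera to tool coordinates, whose origin is the TCP and whose axes are the tool frame's). Camera axes: x right, y down, z forward; pixel columns grow to the right and rows downward; lengths in m; the calibration is good to about 2 mm. The wrist camera is an equidistant fisheye: a pixel r from the principal point sees the ray r / f radians off the axis. A picture is of the moment at which its call begins: read the wrist's pose just before it.
- arm.close_job(): hands the job in, once; it reports no verdict.
The state is a dict: "clock": time; "q": joint angles; "dq": joint speeds; "joint_efforts": joint torques, N m; "eef_pos": TCP position; "orientation": TCP orientation; "wrist_force": force on the tool from outside, world axes, zero at the start; "wrist_torque": the same for the moment, N m; "finger_gap": opening from 0.0 (shut) to 1.0 (fully open).
Only numpy, scipy, OpenCV 4.12 (cv2) and the standard library are available. Lean on these libraries where they do the work, as an engineer would, in place of code of your own. Each camera call takes 0.05 s, during which the arm holds its last target. There are 200 camera calls.

## Working session

There is one attempt and no reset: what is moved stays moved. The work goes in short steps, Python scripts to look and compute and a tool call to move; the robot and the scene stay as the last step left them, time stands still between calls to the robot, and variables do not carry over. Pictures are saved under pics/ and viewed, about 8 in all and at most 12, crops included, and the job is handed in when it is done.

Besides the shell and the picture viewer there is one more tool, called after "Emit:" by a JSON object that holds its "op" and its "data", one argument or row to a line. servo_tool: Moves the arm, as the interface text tells. Its arguments: {"type":"object","properties":{"commands":{"type":"array","items":{"type":"number"}}},"required":["commands"]}

```bash
ls; mkdir -p pics; python3 - <<'E'
from rig import arm, imaging
import cv2, numpy as np
print(arm.read_state())
for n in ["scene","top"]:
    s=imaging.snapshot(n); np.savez(f"pics/{n}0.npz",**s)
    cv2.imwrite(f"pics/{n}0.png",s["color"][:,:,::-1]); print(n,s["camera_matrix"],s["cam_to_world"])
E
```

```text
pics
{'clock': 0.0, 'q': array([ 1.04339541e+00,  3.51238989e-01,  1.65242615e+00,  3.43681821e-07,
        1.13911756e+00, -8.46049847e-02]), 'dq': array([-4.25230872e-04, -1.82148973e-05,  1.99685374e-03, -5.67085637e-04,
        1.48295765e-03,  3.11429845e-04]), 'joint_efforts': array([-6.99404391e-04, -4.97321141e+01, -2.85247010e+01,  6.99428678e-02,
        2.56859302e-02, -1.70437584e-04]), 'eef_pos': array([0.23545887, 0.49666155, 0.21809915]), 'orientation': array([-1.54389753,  0.34759431, -0.34702683]), 'wrist_force': array([-0.63874305,  0.38402256,  0.59878402]), 'wrist_torque': array([-0.02630531, -0.0456812 ,  0.01665216]), 'finger_gap': 1.0026714554130411}
scene [[406.28098712   0.         315.36544809]
 [  0.         406.28098712 196.99485823]
 [  0.           0.           1.        ]] [[ 0.14704307  0.58270769 -0.79926847  1.33801441]
 [ 0.98890306 -0.06929301  0.13141238 -0.17683069]
 [ 0.02119129 -0.80972232 -0.58643047  0.76588812]
 [ 0.          0.          0.          1.        ]]
top [[398.68080995   0.         318.39159112]
 [  0.         398.68080995 207.75248526]
 [  0.           0.           1.        ]] [[ 0.00758516 -0.99905621  0.04276855  0.38750428]
 [-0.99989455 -0.00704798  0.01269716 -0.03024013]
 [-0.01238375 -0.04286035 -0.99900432  1.26999106]
 [ 0.          0.          0.          1.        ]]
```

View pics/scene0.png

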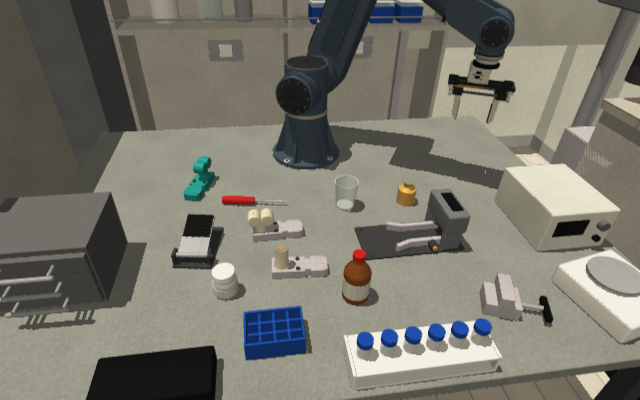

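View pics/top0.png

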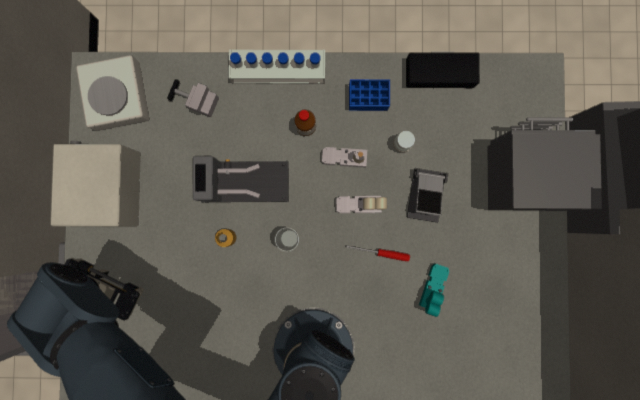

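The double-knuckle specimen is at top (362,204) / scene (275,225), with its nose toward +y. The plain shaft is at top (346,157) and the turquoise look-alike at (434,290). The press is at (240,180) with its mouth to the right, and the treadle is at (430,193). Next I'll measure heights and enlarge a crop.

```bash
cat > h.py <<'E'
import numpy as np, cv2
def load(n): return dict(np.load(n))
def world(s):
    K=s["camera_matrix"];z=s["range_z"];v,u=np.mgrid[:z.shape[0],:z.shape[1]]
    P=np.stack([(u-K[0,2])/K[0,0]*z,(v-K[1,2])/K[1,1]*z,z],-1)
    T=s["cam_to_world"];W=P@T[:3,:3].T+T[:3,3];W[z==0]=np.nan;return W
E
python3 - <<'E'
from h import *
s=load("pics/top0.npz");W=world(s);c=s["color"]
def stat(name,box,lo,hi):
    u0,v0,u1,v1=box;w=W[v0:v1,u0:u1].reshape(-1,3);w=w[(w[:,2]>lo)&(w[:,2]<hi)].astype(np.float32)
    r=cv2.minAreaRect(w[:,:2]*1000);print(name,len(w),"mean",w.mean(0).round(4),"rect",np.round(r[0],1),np.round(r[1],1),round(r[2],1))
stat("table",(300,250,340,300),-1,1)
stat("kn carrier",(325,185,395,225),.015,.032); stat("kn top",(325,185,395,225),.055,.1)
stat("sh carrier",(310,143,375,172),.015,.032); stat("sh top",(310,143,375,172),.06,.1)
stat("floor",(185,145,300,215),.004,.014); stat("walls",(212,145,300,215),.02,.036); stat("bridge",(185,145,300,215),.1,.14)
stat("treadle",(405,160,455,230),.015,.1)
print("treadle profile"); 
for v in range(164,226,4): print(v,W[v,430].round(3),c[v,430])
crop=np.hstack([cv2.resize(c[135:235,180:300],None,fx=3.3,fy=3.3,interpolation=2),cv2.resize(c[135:235,310:430],None,fx=3.3,fy=3.3,interpolation=2)])
cv2.imwrite("pics/crop.png",crop[:,:,::-1])
E
```

```text
table 1987 mean [ 0.2305 -0.0192  0.0007] rect [230.4 -19.2] [155.3 124.2] 0.5
kn carrier 495 mean [ 0.4521 -0.1225  0.0245] rect [ 453.6 -139.5] [ 50.6 140.2] 0.4
kn top 287 mean [ 0.4548 -0.1824  0.0782] rect [ 454.9 -183.7] [35.8 69.2] 1.1
sh carrier 661 mean [ 0.604  -0.0916  0.0247] rect [604.3 -94.3] [140.   52.9] 86.4
sh top 31 mean [ 0.5975 -0.1374  0.0787] rect [ 597.4 -135.1] [19.1 24. ] 84.2
floor 2728 mean [0.524  0.1899 0.0082] rect [530.8 231.3] [221.7 366.4] 0.4
walls 436 mean [0.5327 0.2443 0.0281] rect [528.8 236.9] [129.6 130.7] 1.2
bridge 959 mean [0.5222 0.3185 0.1225] rect [522.9 320.7] [126.7  59. ] 0.7
treadle 1101 mean [ 0.4907 -0.3538  0.052 ] rect [ 488.7 -351.6] [ 99.7 147.6] 78.8
treadle profile
164 [ 0.584 -0.369  0.003] [109 105  95]
168 [ 0.57  -0.368  0.006] [106 104  93]
172 [ 0.557 -0.367  0.009] [63 59 58]
176 [ 0.541 -0.36   0.036] [114 110 106]
180 [ 0.528 -0.358  0.043] [116 111 107]
184 [ 0.515 -0.357  0.047] [116 111 107]
188 [ 0.503 -0.357  0.046] [116 110 107]
192 [ 0.49  -0.355  0.054] [20 19 18]
196 [ 0.477 -0.352  0.063] [21 20 18]
200 [ 0.465 -0.352  0.062] [16 14 13]
204 [ 0.453 -0.35   0.07 ] [19 18 14]
208 [ 0.44  -0.35   0.072] [17 15 16]
212 [ 0.429 -0.351  0.068] [59 55 54]
216 [ 0.418 -0.366  0.011] [65 60 59]
220 [ 0.405 -0.366  0.01 ] [69 65 63]
224 [ 0.393 -0.368  0.001] [103 101  90]
```

View pics/crop.png

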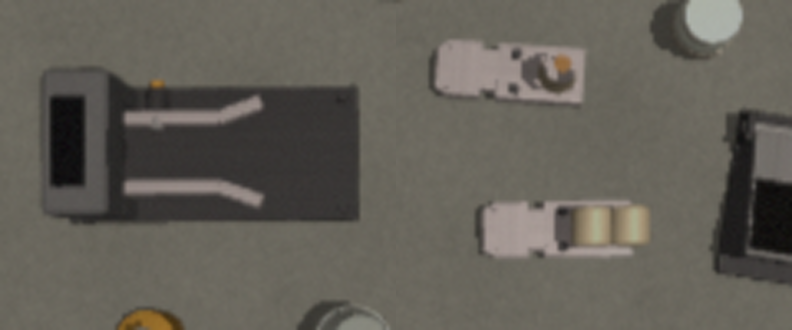

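```bash
cat >> h.py <<'E'
from scipy.spatial.transform import Rotation as Rn
def tool():
    from rig import arm
    st=arm.read_state();R=Rn.from_rotvec(st["orientation"]).as_matrix();return st,R
E
python3 - <<'E'
from h import *
st,R=tool();print(R.round(3))
for cam in ("top","scene"):
    s=load(f"pics/{cam}0.npz");W=world(s);w=W.reshape(-1,3)
    g=w[(w[:,2]>.024)&(w[:,2]<.033)&(w[:,1]>.215)&(w[:,1]<.275)&(w[:,0]>.46)&(w[:,0]<.6)]
    m=(g[:,0].min()+g[:,0].max())/2
    for side in (g[g[:,0]<m],g[g[:,0]>m]):
        p=np.polyfit(side[:,1]-.25,side[:,0],1);print(cam,"wall",len(side),p.round(4),side[:,0].min().round(4),side[:,0].max().round(4),side[:,2].mean().round(4))
    f=w[(abs(w[:,2]-.009)<.004)&(w[:,1]>.05)&(w[:,1]<.16)&(w[:,0]>.42)&(w[:,0]<.63)].astype(np.float32)
    print("plate",np.round(cv2.minAreaRect(f[:,:2]*1000),1) if 0 else cv2.minAreaRect(f[:,:2]*1000),f[:,1].min())
    b=w[(w[:,2]>.115)&(w[:,2]<.13)&(w[:,1]>.25)&(w[:,1]<.38)&(w[:,0]>.42)&(w[:,0]<.63)].astype(np.float32)
    print("bridge",cv2.minAreaRect(b[:,:2]*1000))
    c=s["color"].astype(int);d=(c.max(2)<50)&(W[:,:,2]>.04)&(W[:,:,2]<.09)&(W[:,:,1]<-.25)&(W[:,:,1]>-.45)&(W[:,:,0]>.4)&(W[:,:,0]<.55)
    t=W[d].astype(np.float32);print("tread",len(t),t.mean(0),cv2.minAreaRect(t[:,:2]*1000))
    for nm,(x,y) in dict(bottle=(.68,.035),jar=(.65,-.25)).items():
        q=w[(abs(w[:,0]-x)<.08)&(abs(w[:,1]-y)<.06)&(w[:,2]>.06)];print(nm,len(q),q.mean(0),q.max(0))
E
```

```text
[[ 0.904 -0.     0.428]
 [-0.428 -0.001  0.904]
 [-0.    -1.    -0.001]]
top wall 67 [-0.0438  0.4923] 0.4876 0.498 0.0284
top wall 116 [0.2576 0.562 ] 0.5478 0.5925 0.0284
plate ((525.0709228515625, 106.69482421875), (208.70211791992188, 107.38308715820312), 1.4843436479568481) 0.05037849
bridge ((522.8176879882812, 321.1637878417969), (126.76337432861328, 58.04541015625), 0.9394190311431885)
tread 485 [ 0.46234107 -0.34877276  0.0624814 ] ((487.9421691894531, -356.937744140625), (90.06478881835938, 122.87870025634766), 87.20064544677734)
bottle 387 [0.69507185 0.02645862 0.10554392] [0.73501355 0.05778472 0.14727717]
jar 246 [ 0.64847469 -0.27695355  0.07028534] [ 0.67421327 -0.25126834  0.07787192]
scene wall 84 [-0.0203  0.494 ] 0.4832 0.5022 0.0284
scene wall 126 [0.2938 0.5653] 0.5492 0.5918 0.0286
plate ((540.4439697265625, 121.29116821289062), (172.1576690673828, 77.71012115478516), 0.28667646646499634) 0.08212632
bridge ((525.8525390625, 322.088623046875), (132.48797607421875, 59.32188034057617), 1.2369476556777954)
tread 534 [ 0.46889183 -0.350082    0.06131364] ((490.47802734375, -358.6302795410156), (90.431640625, 118.10614013671875), 89.35272979736328)
bottle 820 [0.72015242 0.02432347 0.10009578] [0.73838678 0.05952313 0.14399585]
jar 369 [ 0.655469   -0.27666884  0.06989693] [ 0.6791736  -0.25140413  0.07413354]
```

Emit:
{"op": "servo_tool", "data": {
  "commands": [0, 0, 0, 7, 1, 0, 0, 0, 7, 1, 0, 0, 0, 7, 1, 0, 0, 0, 7, 1, 0, 0, 0, 7, 1, 0, 0, 0, 7, 1, 0, 0, 0, 7, 1, 0, 0, 0, 7, 1]
}}

```text
clock: 0.77
eef_pos: [0.2355, 0.4968, 0.2183]
orientation: [-1.275, 1.102, -1.102]
wrist_force: [0.6, -0.1, -0.1]
finger_gap: 0.998
```

Emit:
{"op": "servo_tool", "data": {
  "commands": [0, 0, 0, 4.6, 1, 0, 0, 0, 4, 1, 3, 0, 1.5, 0, 1, 3, 0, 1.5, 0, 1, 3, 0, 1.5, 0, 1, 3, 0, 1.5, 0, 1, 3, 0, 1.5, 0, 1, 3, 0, 1.5, 0, 1]
}}

```text
clock: 1.43
eef_pos: [0.326, 0.3154, 0.2185]
orientation: [-1.21, 1.209, -1.209]
wrist_force: [0.4, -0.1, -0.3]
finger_gap: 1.0
```

```bash
python3 - <<'E'
from h import *
# channel walls by colour in the top view, on plane z=.028 (straight part only)
s=load("pics/top0.npz");c=s["color"].astype(int);K=s["camera_matrix"];T=s["cam_to_world"]
def ray(u,v,z):
    d=T[:3,:3]@np.array([(u-K[0,2])/K[0,0],(v-K[1,2])/K[1,1],1]);o=T[:3,3];return o+d*(z-o[2])/d[2]
def runs(u,v0,v1,thr=95):
    g=c[v0:v1,u].mean(1);w=np.clip(g-60,0,None);w[g<70]=0
    return v0+(w*np.arange(len(w))).sum()/w.sum(), w.sum()
A=[];B=[]
for u in range(222,244,2):
    a,_=runs(u,166,178);b,_=runs(u,186,198)
    A.append(ray(u,a,.028));B.append(ray(u,b,.028))
A=np.array(A);B=np.array(B);print("far wall",A[:,:2].round(4).tolist());print("near",B[:,:2].round(4).tolist())
for n,L in(("far",A),("near",B),("mid",(A+B)/2)):print(n,np.polyfit(L[:,1]-.25,L[:,0],1).round(4))
# plate -x end edge along row, z=.008
for v in (160,168,182,200):
    r=c[v,270:305].mean(1);print(v,r.astype(int).tolist()[12:26])
print(ray(288,180,.008),[ray(u,178,.122).round(4)[1] for u in(193,216)])
st,R=tool();print(st["clock"],st["eef_pos"],R.round(3))
E
```

```text
far wall [[0.5561, 0.2892], [0.5562, 0.2829], [0.5557, 0.2766], [0.5555, 0.2703], [0.5569, 0.264], [0.5571, 0.2577], [0.5572, 0.2514], [0.5572, 0.2451], [0.5572, 0.2388], [0.5573, 0.2325], [0.5573, 0.2262]]
near [[0.4906, 0.288], [0.4907, 0.2817], [0.4907, 0.2754], [0.491, 0.2691], [0.491, 0.2629], [0.491, 0.2566], [0.4911, 0.2503], [0.4911, 0.244], [0.4912, 0.2377], [0.4912, 0.2314], [0.4912, 0.2252]]
far [-0.0273  0.5569]
near [-0.0098  0.491 ]
mid [-0.0186  0.524 ]
160 [101, 102, 102, 100, 87, 87, 100, 104, 104, 104, 103, 104, 107, 105]
168 [54, 53, 53, 52, 53, 58, 66, 99, 104, 104, 104, 102, 100, 100]
182 [53, 53, 54, 55, 55, 54, 62, 98, 102, 102, 101, 102, 102, 102]
200 [53, 52, 50, 53, 55, 56, 61, 98, 100, 100, 100, 101, 100, 99]
[0.52921104 0.0831529  0.008     ] [np.float64(0.349), np.float64(0.282)]
1.4333 [0.32595148 0.31543283 0.21846935] [[ 0.001 -0.     1.   ]
 [-1.    -0.     0.001]
 [ 0.    -1.    -0.   ]]
```

Emit:
{"op": "servo_tool", "data": {
  "commands": [3.5, 0, 0.9, 0, 1, 3.5, 0, 0.9, 0, 1, 3.5, 0, 0.9, 0, 1, 3.5, 0, 0.9, 0, 1, 3.5, 0, 0.9, 0, 1, 3.5, 0, 0.9, 0, 1, 3.5, 0, 0.9, 0, 1, 3.5, 0, 0.9, 0, 1]
}}

```text
clock: 2.1
eef_pos: [0.3978, 0.0353, 0.2186]
orientation: [-1.209, 1.209, -1.209]
wrist_force: [1.3, 0.8, 0.0]
finger_gap: 1.0
```

Emit:
{"op": "servo_tool", "data": {
  "commands": [3.5, 0, 0.9, 0, 1, 3.5, 0, 0.9, 0, 1, 3.5, 0, 0.9, 0, 1, 3.5, 0, 0.9, 0, 1, 3.5, 0, 0.9, 0, 1, 3.5, 0, 0.9, 0, 1, 0, 0, 0, 0, 1, 0, 0, 0, 0, 1]
}}

```text
clock: 2.77
eef_pos: [0.4518, -0.1741, 0.2181]
orientation: [-1.209, 1.212, -1.21]
wrist_force: [0.4, 0.6, 0.3]
finger_gap: 0.998
```

```bash
python3 - <<'E'
from h import *
from rig import imaging
st,R=tool();print(st["eef_pos"],R.round(3))
s=imaging.snapshot("wrist");np.savez("pics/w1.npz",**s);cv2.imwrite("pics/w1.png",s["color"][:,:,::-1]);print(s["camera_matrix"],s["tool_from_camera"])
E
```

```text
[ 0.45176695 -0.1741197   0.21808891] [[-0.002 -0.001  1.   ]
 [-1.     0.    -0.002]
 [-0.    -1.    -0.001]]
[[309.70691629   0.         318.55280795]
 [  0.         309.70691629 201.0832785 ]
 [  0.           0.           1.        ]] [[ 1.29331598e-03  9.56945386e-01  2.90265145e-01 -8.05704994e-02]
 [-9.76494332e-04 -2.90264041e-01  9.56946097e-01 -1.65804845e-01]
 [ 9.99998687e-01 -1.52107595e-03  5.59048624e-04  4.66932795e-04]
 [ 0.00000000e+00  0.00000000e+00  0.00000000e+00  1.00000000e+00]]
```

View pics/w1.png

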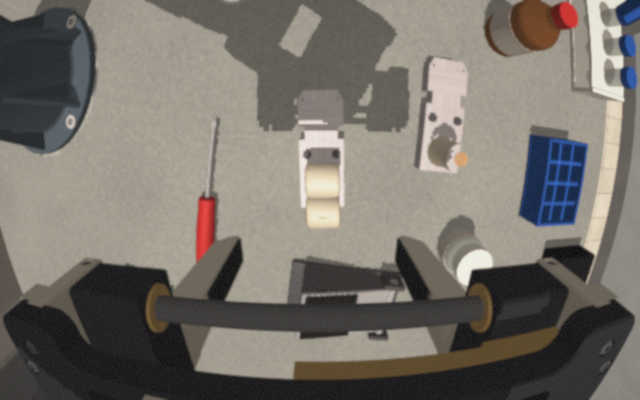

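The wrist view confirms the target: two condyles at (322,182) and (322,212) on the carrier, nose up at (320,92). The plain shaft is at (443,150).

```bash
cat >> h.py <<'E'
def wray(s,p,R,u,v,z):
    K=s["camera_matrix"];T=s["tool_from_camera"];a=np.array([u-K[0,2],v-K[1,2]]);r=np.hypot(*a);th=r/K[0,0]
    d=R@T[:3,:3]@np.r_[a/r*np.sin(th),np.cos(th)];o=p+R@T[:3,3];return o+d*(z-o[2])/d[2]
E
python3 - <<'E'
from h import *
st,R=tool();p=st["eef_pos"];s=load("pics/w1.npz");c=s["color"].astype(int)
m=np.zeros(c.shape[:2],bool);m[160:232,295:350]=True
bone=m&(c[:,:,0]-c[:,:,2]>28)&(c[:,:,0]>130);v,u=np.nonzero(bone);print(len(u),u.min(),u.max(),v.min(),v.max())
for vv in (175,185,205,215):
    k=np.nonzero(bone[vv])[0];a,b=[wray(s,p,R,x,vv,.078) for x in(k.min()-.5,k.max()+.5)];print(vv,k.min(),k.max(),a[:2].round(4),b[:2].round(4),(a+b)[:2].round(4)/2)
hsv=c.min(2)
for vv in (135,145): # carrier sides, lit part
    k=290+np.nonzero(c[vv,290:355].mean(1)>175)[0];print(vv,k.min(),k.max(),[wray(s,p,R,x,vv,.024)[:2].round(4).tolist() for x in(k.min()-.5,k.max()+.5)])
for vv in (100,110,125): print(vv,[int(x) for x in c[vv,292:350:1].mean(1)])
E
```

```text
2056 305 340 164 228
175 305 339 [ 0.4379 -0.1576] [ 0.4733 -0.1576] [ 0.4556 -0.1576]
185 305 339 [ 0.4378 -0.168 ] [ 0.4735 -0.168 ] [ 0.45565 -0.168  ]
205 306 339 [ 0.4385 -0.1893] [ 0.4738 -0.1894] [ 0.45615 -0.18935]
215 306 339 [ 0.4384 -0.2003] [ 0.474  -0.2004] [ 0.4562  -0.20035]
135 305 337 [[0.4359, -0.1215], [0.4742, -0.1215]]
145 298 344 [[0.4276, -0.1331], [0.4824, -0.1332]]
100 [94, 109, 128, 142, 137, 121, 119, 121, 121, 119, 111, 114, 122, 128, 126, 128, 128, 126, 126, 126, 127, 125, 129, 126, 125, 127, 122, 126, 127, 127, 127, 126, 124, 128, 129, 127, 127, 126, 127, 127, 126, 128, 126, 127, 124, 119, 121, 125, 126, 122, 120, 107, 100, 96, 96, 97, 96, 96]
110 [95, 97, 95, 93, 94, 104, 116, 122, 122, 124, 119, 121, 124, 125, 122, 124, 124, 124, 126, 126, 126, 124, 124, 125, 124, 122, 122, 121, 124, 123, 126, 123, 127, 125, 121, 126, 124, 124, 127, 123, 125, 125, 126, 128, 123, 125, 127, 126, 124, 123, 119, 112, 100, 98, 96, 101, 96, 97]
125 [96, 98, 108, 137, 149, 153, 149, 143, 143, 141, 138, 139, 137, 136, 135, 131, 136, 136, 134, 135, 134, 132, 134, 134, 133, 132, 135, 133, 131, 134, 135, 133, 133, 134, 134, 129, 128, 125, 125, 127, 124, 125, 126, 126, 125, 126, 133, 132, 137, 139, 141, 146, 151, 157, 158, 157, 155, 157]
```

Emit:
{"op": "servo_tool", "data": {
  "commands": [1, 0, 0.4, -1.1, 1, 0, 3, 0, 0, 1, 0, 3, 0, 0, 1, 0, 3, 0, 0, 1, 0, 3, 0, 0, 1, 0, 3, 0, 0, 1, 0, 1.3, 0, 0, 1, 0, 1, 0, 0, 1]
}}

```text
clock: 3.48
eef_pos: [0.4551, -0.1813, 0.0441]
orientation: [-1.22, 1.196, -1.192]
wrist_force: [0.2, -1.2, 0.0]
finger_gap: 0.998
```

Emit:
{"op": "servo_tool", "data": {
  "commands": [0, 0, 0, 0, 1, 0, 0, 0, 0, 0, 0, 0, 0, 0, 0, 0, 0, 0, 0, 0, 0, 0, 0, 0, 0, 0, 0, 0, 0, 0, 0, 0, 0, 0, 0, 0, 0, 0, 0, 0]
}}

```text
clock: 4.15
eef_pos: [0.4561, -0.183, 0.0458]
orientation: [-1.218, 1.194, -1.195]
wrist_force: [1.1, -0.3, 0.4]
finger_gap: 0.549
```

Emit:
{"op": "servo_tool", "data": {
  "commands": [0, 0, 0, 0, 0, 0, 0, 0, 0, 0, 0, 0, 0, 0, 0, 0, 0, 0, 0, 0, 0, 0, 0, 0, 0, 0, 0, 0, 0, 0]
}}

```text
clock: 4.65
eef_pos: [0.4559, -0.1829, 0.0456]
orientation: [-1.219, 1.195, -1.195]
wrist_force: [-0.2, -1.0, 0.5]
finger_gap: 0.383
```

Emit:
{"op": "servo_tool", "data": {
  "commands": [0, -1, 0, 0, 0, 0, -1.5, 0, 0, 0, 0, -1.5, 0, 0, 0, 0, 0, 0, 0, 0, 0, 0, 0, 0, 0]
}}

```text
clock: 5.07
eef_pos: [0.4563, -0.1831, 0.0862]
orientation: [-1.218, 1.193, -1.196]
wrist_force: [0.2, -0.1, -3.4]
finger_gap: 0.385
```

```bash
python3 - <<'E'
from h import *
from rig import imaging
st,R=tool();print(st["clock"],st["eef_pos"],st["finger_gap"],st["wrist_force"],R.round(3))
s=imaging.snapshot("wrist");np.savez("pics/w2.npz",**s)
t=imaging.snapshot("top");np.savez("pics/t2.npz",**t)
a=s["color"];b=cv2.resize(t["color"][110:260,160:420],None,fx=2.46,fy=2.46)
cv2.imwrite("pics/w2.png",np.vstack([cv2.resize(a,None,fx=.8,fy=.8)[:230,:],b[:, :512]])[:,:,::-1])
E
```

```text
5.0667 [ 0.45628666 -0.1830668   0.08621354] 0.38547735197506594 [ 0.24640579 -0.08886575 -3.35663402] [[ 0.02   0.001  1.   ]
 [-1.    -0.001  0.02 ]
 [ 0.001 -1.     0.001]]
```

View pics/w2.png

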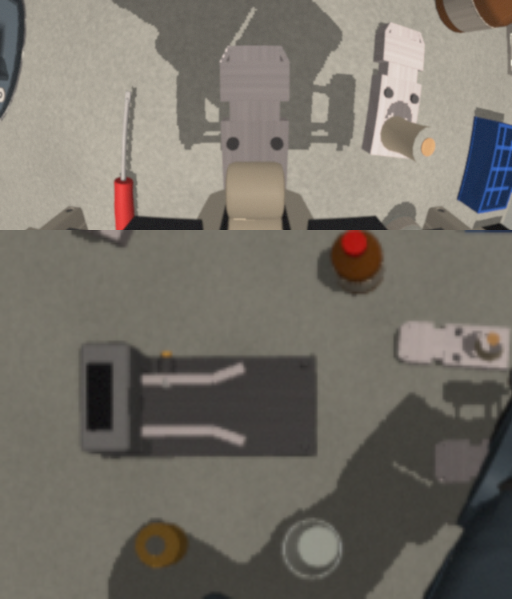

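The knuckle is held: the gap is 36 mm and its weight reads 3.4 N. Next I carry it toward the mouth.

Emit:
{"op": "servo_tool", "data": {
  "commands": [-1, 0, 0, 0, 0, -2, 0, 0, 0, 0, -2, 0, 0, 0, 0, -2, 0, 0, 0, 0, -2, 0, 0.5, 0, 0, -2, 0, 0.8, 0, 0, -2, 0, 0.8, 0, 0, -2, 0, 0.8, 0, 0]
}}

```text
clock: 5.83
eef_pos: [0.4816, -0.0307, 0.085]
orientation: [-1.219, 1.196, -1.194]
wrist_force: [0.3, -0.5, -1.8]
finger_gap: 0.386
```

Emit:
{"op": "servo_tool", "data": {
  "commands": [-2, 0, 0.8, 0, 0, -2, 0, 0.8, 0, 0, -2, 0, 0.8, 0, 0, -2, 0, 0.8, 0, 0, -1.2, 0, 0.8, 0, 0, 0, 0, 0.75, 0, 0, 0, 0, 0, 0, 0, 0, 0, 0, 0, 0]
}}

```text
clock: 6.5
eef_pos: [0.5275, 0.06, 0.0852]
orientation: [-1.219, 1.195, -1.195]
wrist_force: [-0.8, -0.7, -2.4]
finger_gap: 0.387
```

```bash
python3 - <<'E'
from h import *
from rig import imaging
st,R=tool();print(st["clock"],st["eef_pos"],st["finger_gap"],st["wrist_force"],R.round(3))
s=imaging.snapshot("wrist");np.savez("pics/w3.npz",**s,p=st["eef_pos"],R=R)
cv2.imwrite("pics/w3.png",s["color"][:,:,::-1])
E
```

```text
6.5 [0.52751267 0.06003468 0.08521444] 0.3872333682949556 [-0.81625674 -0.68132649 -2.38198141] [[ 0.02  -0.001  1.   ]
 [-1.    -0.     0.02 ]
 [ 0.    -1.    -0.001]]
```

View pics/w3.png

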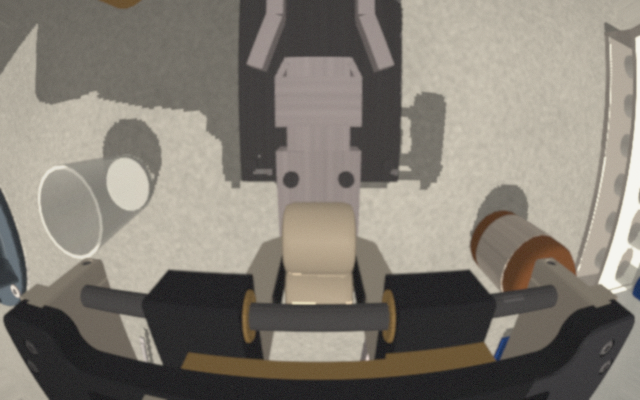

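```bash
python3 - <<'E'
from h import *
s=load("pics/w3.npz");p,R=s["p"],s["R"];c=s["color"].astype(int)
def edges(v,lo,hi):
    g=cv2.GaussianBlur(s["color"][v].mean(1).reshape(1,-1).astype(np.float32),(3,1),0)[0];d=np.diff(g);out=[]
    for i in range(lo,hi):
        if abs(d[i])>9 and abs(d[i])>=abs(d[i-1]) and abs(d[i])>abs(d[i+1]): out.append((i+.5,round(float(d[i]))))
    return out
for v in (2,6,30,50): 
    print("walls",v,[(u,d,wray(s,p,R,u,v,.028)[:2].round(4).tolist()) for u,d in edges(v,232,408)])
for v in (90,130,170): print("plate",v,[(u,d,wray(s,p,R,u,v,.008)[:2].round(4).tolist()) for u,d in edges(v,230,412) if u<258 or u>385])
for v in (70,90,110,165,185): print("carrier",v,[(u,d,wray(s,p,R,u,v,p[2]-.0456+.024)[:2].round(4).tolist()) for u,d in edges(v,262,380)])
E
```

```text
walls 2 [(239.5, -15, [0.4673, 0.2238]), (265.5, 25, [0.4868, 0.2223]), (283.5, -16, [0.4999, 0.2217]), (357.5, 17, [0.553, 0.2228]), (374.5, -25, [0.5655, 0.2239]), (400.5, 27, [0.585, 0.2262])]
walls 6 [(239.5, -14, [0.4675, 0.2205]), (265.5, 25, [0.4869, 0.219]), (282.5, -16, [0.4993, 0.2185]), (357.5, 16, [0.5531, 0.2196]), (374.5, -26, [0.5654, 0.2206]), (400.5, 33, [0.5849, 0.2229])]
walls 30 [(238.5, -15, [0.4676, 0.2012]), (258.5, 24, [0.4825, 0.2002]), (276.5, -16, [0.4956, 0.1996]), (357.5, 12, [0.5532, 0.2006]), (363.5, 15, [0.5575, 0.2009]), (381.5, -26, [0.5706, 0.2019]), (401.5, 35, [0.5855, 0.2035])]
walls 50 [(238.5, -14, [0.4681, 0.1856]), (250.5, 23, [0.477, 0.1851]), (268.5, -15, [0.4902, 0.1845]), (371.5, 15, [0.5634, 0.186]), (388.5, -24, [0.5759, 0.187]), (401.5, 35, [0.5856, 0.188])]
plate 90 [(237.5, -15, [0.4625, 0.157]), (400.5, 34, [0.5907, 0.1594])]
plate 130 [(238.5, -13, [0.4631, 0.1249]), (401.5, 26, [0.593, 0.1273]), (409.5, -22, [0.5997, 0.1277])]
plate 170 [(240.5, -15, [0.4638, 0.0922]), (254.5, 12, [0.4756, 0.0922]), (390.5, 10, [0.5859, 0.0943]), (398.5, 20, [0.5927, 0.0946]), (410.5, -18, [0.603, 0.0949])]
carrier 70 [(277.5, 24, [0.5017, 0.1649]), (358.5, -25, [0.5499, 0.1657]), (372.5, 10, [0.5584, 0.1662])]
carrier 90 [(274.5, 28, [0.5, 0.1526]), (361.5, -28, [0.552, 0.1535])]
carrier 110 [(274.5, 24, [0.5001, 0.1404]), (361.5, -25, [0.5523, 0.1413])]
carrier 165 [(275.5, 22, [0.5006, 0.1065]), (360.5, -20, [0.5531, 0.1075])]
carrier 185 [(276.5, -12, [0.5011, 0.0938]), (284.5, -16, [0.5061, 0.0939]), (296.5, 18, [0.5136, 0.094]), (340.5, -17, [0.5411, 0.0945]), (351.5, 16, [0.548, 0.0946])]
```

Emit:
{"op": "servo_tool", "data": {
  "commands": [0, 0.6, 0.13, 0, 0, 0, 1, 0, 0, 0, 0, 1, 0, 0, 0, 0, 0.4, 0, 0, 0, 0, 0, 0, 0, 0, 0, 0, 0, 0, 0, 0, 0, 0, 0, 0]
}}

```text
clock: 7.13
eef_pos: [0.5291, 0.0606, 0.0556]
orientation: [-1.218, 1.195, -1.195]
wrist_force: [0.4, -0.4, -2.9]
finger_gap: 0.383
```

Emit:
{"op": "servo_tool", "data": {
  "commands": [0, 0.15, 0, 0, 0, -1, 0, 0, 0, 0, -1, 0, 0, 0, 0, -1, 0, 0.02, 0, 0, -1, 0, 0, 0, 0, -1, 0, 0.02, 0, 0, 0, 0, 0, 0, 0, 0, 0, 0, 0, 0]
}}

```text
clock: 7.8
eef_pos: [0.5283, 0.1113, 0.0541]
orientation: [-1.219, 1.194, -1.194]
wrist_force: [-0.1, 0.4, -3.0]
finger_gap: 0.384
```

```bash
python3 - <<'E'
from h import *
from rig import imaging
st,R=tool();p=st["eef_pos"];print(st["clock"],p,st["finger_gap"],st["wrist_force"],st["wrist_torque"],R.round(3))
s=imaging.snapshot("wrist");np.savez("pics/w4.npz",**s,p=p,R=R)
def edges(v,lo,hi):
    g=cv2.GaussianBlur(s["color"][v].mean(1).reshape(1,-1).astype(np.float32),(3,1),0)[0];d=np.diff(g)
    return [(i+.5,round(float(d[i]))) for i in range(lo,hi) if abs(d[i])>9 and abs(d[i])>=abs(d[i-1]) and abs(d[i])>abs(d[i+1])]
for v in (60,80,100,120,140): print(v,[(u,d,wray(s,p,R,u,v,.030)[:2].round(4).tolist()) for u,d in edges(v,225,410)])
cv2.imwrite("pics/w4.png",s["color"][:300,120:520,::-1])
E
```

```text
7.8 [0.5283162  0.11126461 0.05411692] 0.3835296012890882 [-0.11567061  0.38425692 -2.96895568] [-0.07471836  0.11521314 -0.01790605] [[ 0.021  0.     1.   ]
 [-1.    -0.     0.021]
 [ 0.    -1.     0.   ]]
60 [(254.5, 24, [0.4877, 0.2231]), (273.5, -17, [0.4994, 0.2227]), (277.5, -10, [0.5019, 0.2227]), (283.5, 24, [0.5055, 0.2226]), (353.5, -24, [0.5477, 0.2234]), (357.5, 10, [0.5501, 0.2236]), (361.5, 17, [0.5526, 0.2237]), (381.5, -27, [0.5649, 0.2246]), (407.5, 12, [0.5814, 0.2262])]
80 [(252.5, 25, [0.4866, 0.2105]), (272.5, -13, [0.499, 0.2102]), (275.5, 14, [0.5009, 0.2101]), (382.5, -24, [0.5658, 0.212])]
100 [(245.5, 26, [0.4823, 0.1981]), (265.5, -14, [0.4949, 0.1978]), (270.5, -10, [0.498, 0.1978]), (274.5, 25, [0.5004, 0.1978]), (361.5, -24, [0.5532, 0.1988]), (369.5, 14, [0.5581, 0.199]), (389.5, -24, [0.5706, 0.1998])]
120 [(225.5, -15, [0.4693, 0.186]), (238.5, 23, [0.4778, 0.1857]), (258.5, -15, [0.4905, 0.1855]), (263.5, -9, [0.4937, 0.1855]), (275.5, 23, [0.5011, 0.1854]), (361.5, -26, [0.5536, 0.1864]), (371.5, 9, [0.5598, 0.1867]), (375.5, 14, [0.5623, 0.1869]), (395.5, -25, [0.575, 0.1876]), (409.5, 15, [0.5841, 0.1882])]
140 [(225.5, -14, [0.469, 0.1733]), (240.5, 9, [0.4789, 0.1731]), (252.5, -15, [0.4866, 0.1731]), (286.5, 23, [0.5079, 0.173]), (350.5, -26, [0.5472, 0.1738]), (382.5, 15, [0.5673, 0.1746]), (396.5, -11, [0.5763, 0.1751]), (408.5, 12, [0.5842, 0.1755])]
```

View pics/w4.png

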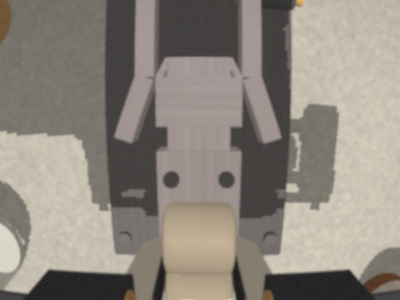

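Emit:
{"op": "servo_tool", "data": {
  "commands": [-1, 0, -0.02, 0, 0, -1, 0, 0, 0, 0, -0.5, 0, 0, 0, 0, -0.5, 0, 0, 0, 0, -0.5, 0, 0, 0, 0, -0.5, 0, 0, 0, 0, 0, 0, 0, 0, 0]
}}

```text
clock: 8.43
eef_pos: [0.5274, 0.1514, 0.0541]
orientation: [-1.219, 1.194, -1.194]
wrist_force: [1.0, 0.1, -2.9]
finger_gap: 0.38
```

Emit:
{"op": "servo_tool", "data": {
  "commands": [-0.5, 0, 0, 0, 0, -0.5, 0, 0, 0, 0, -0.5, 0, 0, 0, 0, -0.5, 0, 0, 0, 0, -0.5, 0, 0, 0, 0, -0.5, 0, 0, 0, 0, -0.5, 0, 0, 0, 0, 0, 0, 0, 0, 0]
}}

```text
clock: 9.1
eef_pos: [0.5262, 0.1866, 0.0539]
orientation: [-1.219, 1.195, -1.193]
wrist_force: [-3.3, 2.0, -3.6]
finger_gap: 0.383
```

Emit:
{"op": "servo_tool", "data": {
  "commands": [-0.4, 0, 0, 0, 0, -0.4, 0, 0, 0, 0, -0.4, 0, 0, 0, 0, -0.3, 0, 0, 0, 0, -0.2, 0, 0, 0, 0, 0, 0, 0, 0, 0]
}}

```text
clock: 9.6
eef_pos: [0.5264, 0.2033, 0.0541]
orientation: [-1.218, 1.195, -1.194]
wrist_force: [-3.3, 3.4, -2.9]
finger_gap: 0.385
```

Emit:
{"op": "servo_tool", "data": {
  "commands": [-0.2, 0, 0, 0, 0, 0, 0, 0, 0, 0]
}}

```text
clock: 9.77
eef_pos: [0.5264, 0.205, 0.0541]
orientation: [-1.218, 1.195, -1.194]
wrist_force: [-3.1, 3.5, -4.2]
finger_gap: 0.382
```

Emit:
{"op": "servo_tool", "data": {
  "commands": [-0.2, 0, 0, 0, 0, 0, 0, 0, 0, 0]
}}

```text
clock: 9.93
eef_pos: [0.5264, 0.207, 0.0542]
orientation: [-1.218, 1.195, -1.195]
wrist_force: [-3.5, 4.4, -4.4]
finger_gap: 0.387
```

Emit:
{"op": "servo_tool", "data": {
  "commands": [-0.15, 0, 0, 0, 0, 0, 0, 0, 0, 0]
}}

```text
clock: 10.1
eef_pos: [0.5265, 0.2084, 0.0542]
orientation: [-1.218, 1.194, -1.195]
wrist_force: [-3.5, 2.8, -3.2]
finger_gap: 0.385
```

Emit:
{"op": "servo_tool", "data": {
  "commands": [-0.15, 0, 0, 0, 0, 0, 0, 0, 0, 0]
}}

```text
clock: 10.27
eef_pos: [0.5265, 0.2098, 0.0543]
orientation: [-1.218, 1.194, -1.195]
wrist_force: [-2.0, 2.6, -3.9]
finger_gap: 0.382
```

```bash
python3 - <<'E'
from h import *
from rig import imaging
st,R=tool();p=st["eef_pos"];print(st["clock"],p,st["finger_gap"],st["wrist_force"],st["wrist_torque"])
s=imaging.snapshot("wrist");np.savez("pics/w5.npz",**s,p=p,R=R)
cv2.imwrite("pics/w5.png",cv2.resize(s["color"][0:250,200:440],None,fx=2.4,fy=2.4,interpolation=2)[:,:,::-1])
E
```

```text
10.2667 [0.52653295 0.20976142 0.05426216] 0.38244556699276483 [-2.00604018  2.57331539 -3.90338618] [0.3615868  0.51095634 0.2841214 ]
```

View pics/w5.png

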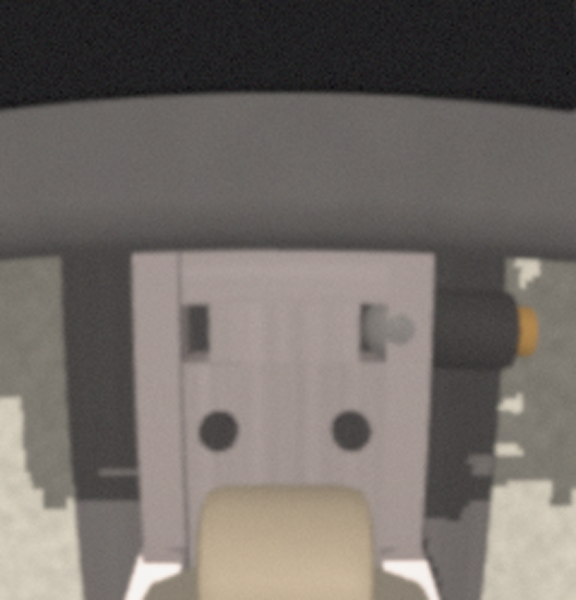

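The ball sits in the notch: ball at (397,329) in the crop, notch rows 303–360. I haven't felt the end stop yet, so I nudge on until it reacts.

Emit:
{"op": "servo_tool", "data": {
  "commands": [-0.1, 0, 0, 0, 0, 0, 0, 0, 0, 0]
}}

```text
clock: 10.48
eef_pos: [0.5265, 0.2099, 0.0544]
orientation: [-1.219, 1.194, -1.196]
wrist_force: [-2.2, -4.7, -0.0]
finger_gap: 0.386
```

Emit:
{"op": "servo_tool", "data": {
  "commands": [-0.1, 0, 0, 0, 0, 0, 0, 0, 0, 0]
}}

```text
clock: 10.65
eef_pos: [0.5265, 0.21, 0.0545]
orientation: [-1.22, 1.193, -1.196]
wrist_force: [-3.2, -11.7, 2.1]
finger_gap: 0.386
```

Emit:
{"op": "servo_tool", "data": {
  "commands": [-0.1, 0, 0, 0, 0, 0, 0, 0, 0, 0]
}}

```text
clock: 10.82
eef_pos: [0.5265, 0.2101, 0.0546]
orientation: [-1.222, 1.193, -1.197]
wrist_force: [-2.5, -17.6, 5.6]
finger_gap: 0.382
```

Emit:
{"op": "servo_tool", "data": {
  "commands": [0.15, 0.05, 0, 0, 0, 0, 0.05, 0, 0, 0, 0, 0, 0, 0, 0]
}}

```text
clock: 11.07
eef_pos: [0.5268, 0.2097, 0.0538]
orientation: [-1.219, 1.193, -1.196]
wrist_force: [-3.3, -10.1, 6.2]
finger_gap: 0.386
```

Emit:
{"op": "servo_tool", "data": {
  "commands": [0, 0, 0, 0, 0.6, 0, 0, 0, 0, 0.6, 0, 0, 0, 0, 0.6, 0, 0, 0, 0, 0.6, 0, 0, 0, 0, 0.6]
}}

```text
clock: 11.48
eef_pos: [0.5265, 0.2111, 0.0533]
orientation: [-1.218, 1.194, -1.195]
wrist_force: [0.4, 0.5, -0.2]
finger_gap: 0.595
```

Emit:
{"op": "servo_tool", "data": {
  "commands": [0, -0.5, 0, 0, 0.6, 0, -1.5, 0, 0, 0.6, 0, -3, 0, 0, 0.6, 0, -3, 0, 0, 0.6, 0, -3, 0, 0, 0.6, 0, -3, 0, 0, 0.6, 0, 0, 0, 0, 0, 0, 0, 0, 0, 0]
}}

```text
clock: 12.15
eef_pos: [0.5269, 0.2113, 0.1949]
orientation: [-1.215, 1.193, -1.195]
wrist_force: [-0.6, 0.3, -0.8]
finger_gap: 0.5
```

Emit:
{"op": "servo_tool", "data": {
  "commands": [3.5, 0, -0.54, 0, 0, 3.5, 0, -0.54, 0, 0, 3.5, 0, -0.54, 0, 0, 3.5, 0, -0.54, 0, 0, 3.5, 0, -0.54, 0, 0, 3.5, 0, -0.54, 0, 0, 3.5, 0, -0.54, 0, 0, 3.5, 0, -0.54, 0, 0]
}}

```text
clock: 12.82
eef_pos: [0.4874, -0.0712, 0.1921]
orientation: [-1.22, 1.196, -1.193]
wrist_force: [0.0, 0.2, -0.7]
finger_gap: 0.005
```

Emit:
{"op": "servo_tool", "data": {
  "commands": [3.5, 0, -0.54, 0, 0, 3.5, 0, -0.54, 0, 0, 3.5, 0, -0.54, 0, 0, 3.5, 0, -0.54, 0, 0, 3.5, 0, -0.54, 0, 0, 2, 0, -0.54, 0, 0, 0, 0, 0, 0, 0, 0, 0, 0, 0, 0]
}}

```text
clock: 13.48
eef_pos: [0.4593, -0.2656, 0.1919]
orientation: [-1.218, 1.198, -1.194]
wrist_force: [-0.7, 0.4, -0.4]
finger_gap: 0.006
```

```bash
python3 - <<'E'
from h import *
from rig import imaging
st,R=tool();p=st["eef_pos"];print(st["clock"],p,st["finger_gap"],st["wrist_force"])
s=imaging.snapshot("wrist");np.savez("pics/w6.npz",**s,p=p,R=R)
t=imaging.snapshot("top");np.savez("pics/t6.npz",**t)
cv2.imwrite("pics/w6.png",np.hstack([cv2.resize(s["color"][0:320,120:520],(400,320)),cv2.resize(t["color"][130:230,180:305],(400,320))])[:,:,::-1])
E
```

```text
13.4833 [ 0.45926706 -0.2655637   0.19193432] 0.005605581715878711 [-0.7249227   0.36847626 -0.41692352]
```

View pics/w6.png

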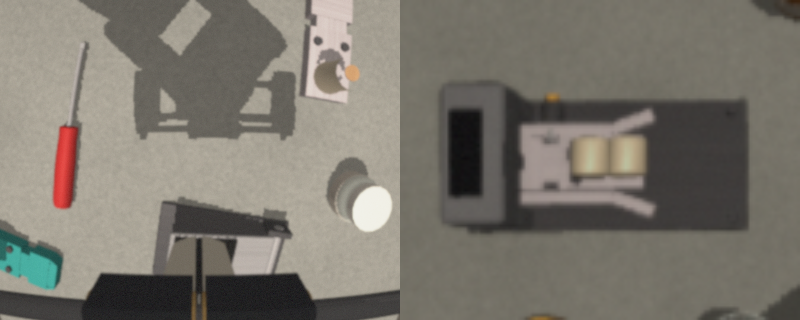

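```bash
python3 - <<'E'
from h import *
for f in("top0","t6"):
    s=load(f"pics/{f}.npz");W=world(s);w=W.reshape(-1,3)
    if f=="t6":
        g=w[(w[:,2]>.075)&(w[:,2]<.1)&(w[:,1]>.13)&(w[:,1]<.27)&(w[:,0]>.49)&(w[:,0]<.56)].astype(np.float32);r=cv2.minAreaRect(g[:,:2]*1000);print("condyles",len(g),r)
        b=w[(w[:,2]>.115)&(w[:,2]<.13)&(w[:,1]>.25)&(w[:,1]<.38)&(w[:,0]>.42)&(w[:,0]<.63)].astype(np.float32);print("bridge",cv2.minAreaRect(b[:,:2]*1000))
s=load("pics/top0.npz");c=s["color"].astype(int);W=world(s)
m=np.zeros(c.shape[:2],np.uint8);m[186:213,412:450]=(c[186:213,412:450].max(2)<30)*255
n,l,st,ce=cv2.connectedComponentsWithStats(m);k=1+st[1:,4].argmax();print(st[k],ce[k])
cn=max(cv2.findContours((l==k).astype(np.uint8),0,2)[0],key=cv2.contourArea);print(cv2.minAreaRect(cn))
K=s["camera_matrix"];T=s["cam_to_world"]
def ray(u,v,z):
    d=T[:3,:3]@np.array([(u-K[0,2])/K[0,0],(v-K[1,2])/K[1,1],1]);o=T[:3,3];return o+d*(z-o[2])/d[2]
print("tread centre",ray(*ce[k],.0605)); w=W[l==k];print(w.mean(0))
hx=(c[:,:,0]>100)&(W[:,:,2]>.03)&(W[:,:,2]<.06);hx[:170]=0;hx[192:]=0;hx[:,:414]=0;hx[:,447:]=0
v,u=np.nonzero(hx);print("plate grey",v.min(),v.max(),u.min(),u.max(),W[hx].min(0),W[hx].max(0))
E
```

```text
condyles 278 ((525.6610107421875, 205.77041625976562), (36.15159606933594, 66.34716033935547), 0.6809764504432678)
bridge ((522.6708984375, 321.2783508300781), (126.96544647216797, 59.189640045166016), 1.149529218673706)
[418 190  23  23 426] [428.96713615 201.09389671]
((429.0984191894531, 200.91806030273438), (21.728578567504883, 20.642148971557617), 5.19442892074585)
tread centre [ 0.46183019 -0.34961162  0.0605    ]
[nan nan nan]
plate grey 173 191 419 444 [ 0.49374756 -0.40186703  0.03078686] [ 0.55072482 -0.32281109  0.05154299]
```

Emit:
{"op": "servo_tool", "data": {
  "commands": [2, 0, -0.3, 0, 0, 3, 0, -0.3, 0, 0, 2.3, 0, -0.3, 0, 0, 1, 2, -0.1, 0, 0, 0, 3, 0, 0, 0, 0, 3, 0, 0, 0, 0, 2.5, 0, 0, 0, 0, 0, 0, 0, 0]
}}

```text
clock: 14.25
eef_pos: [0.4501, -0.3455, 0.0836]
orientation: [-1.219, 1.2, -1.187]
wrist_force: [-0.6, 0.3, -0.4]
finger_gap: 0.008
```

Emit:
{"op": "servo_tool", "data": {
  "commands": [0, 0.6, 0, 0, 0, 0, 0.6, 0, 0, 0, 0, 0.6, 0, 0, 0, 0, 0.4, 0, 0, 0, 0, 0, 0, 0, 0]
}}

```text
clock: 14.67
eef_pos: [0.452, -0.3487, 0.0663]
orientation: [-1.218, 1.194, -1.195]
wrist_force: [1.4, 0.1, 3.4]
finger_gap: 0.008
```

Emit:
{"op": "servo_tool", "data": {
  "commands": [0, 0.5, 0, 0, 0, 0, 0.5, 0, 0, 0, 0, 0.5, 0, 0, 0, 0, 0.4, 0, 0, 0, 0, 0, 0, 0, 0]
}}

```text
clock: 15.08
eef_pos: [0.4514, -0.3488, 0.0476]
orientation: [-1.219, 1.195, -1.195]
wrist_force: [-5.1, 1.3, 10.7]
finger_gap: 0.01
```

Emit:
{"op": "servo_tool", "data": {
  "commands": [0, 0.2, 0, 0, 0, 0, 0.2, 0, 0, 0, 0, 0, 0, 0, 0, 0, 0, 0, 0, 0]
}}

```text
clock: 15.42
eef_pos: [0.4511, -0.3488, 0.0441]
orientation: [-1.219, 1.195, -1.194]
wrist_force: [-7.7, 0.9, 11.9]
finger_gap: 0.008
```

Emit:
{"op": "servo_tool", "data": {
  "commands": [0, 0.1, 0, 0, 0, 0, 0.1, 0, 0, 0, 0, 0, 0, 0, 0, 0, 0, 0, 0, 0]
}}

```text
clock: 15.75
eef_pos: [0.4509, -0.3487, 0.0422]
orientation: [-1.22, 1.195, -1.194]
wrist_force: [-7.3, 0.9, 12.4]
finger_gap: 0.004
```

Emit:
{"op": "servo_tool", "data": {
  "commands": [0, 0.15, 0, 0, 0, 0, 0.1, 0, 0, 0, 0, 0, 0, 0, 0]
}}

```text
clock: 16.0
eef_pos: [0.4508, -0.3487, 0.0396]
orientation: [-1.22, 1.196, -1.194]
wrist_force: [-9.1, 1.8, 11.6]
finger_gap: 0.008
```

Emit:
{"op": "servo_tool", "data": {
  "commands": [0, 0.15, 0, 0, 0, 0, 0, 0, 0, 0, 0, 0, 0, 0, 0]
}}

```text
clock: 16.25
eef_pos: [0.4508, -0.3487, 0.0389]
orientation: [-1.22, 1.196, -1.194]
wrist_force: [-11.3, 3.0, 22.5]
finger_gap: 0.006
```

Travel ended at z=39 mm and the force jumped to 22 N, so the treadle is on its stop. I add a little and hold for over a second.

Emit:
{"op": "servo_tool", "data": {
  "commands": [0, 0.1, 0, 0, 0, 0, 0, 0, 0, 0, 0, 0, 0, 0, 0, 0, 0, 0, 0, 0, 0, 0, 0, 0, 0, 0, 0, 0, 0, 0, 0, 0, 0, 0, 0, 0, 0, 0, 0, 0]
}}

```text
clock: 16.92
eef_pos: [0.4508, -0.3488, 0.0388]
orientation: [-1.22, 1.196, -1.194]
wrist_force: [-15.0, 6.0, 31.4]
finger_gap: 0.002
```

Emit:
{"op": "servo_tool", "data": {
  "commands": [0, 0, 0, 0, 0, 0, 0, 0, 0, 0, 0, 0, 0, 0, 0, 0, 0, 0, 0, 0, 0, 0, 0, 0, 0, 0, 0, 0, 0, 0, 0, 0, 0, 0, 0, 0, 0, 0, 0, 0]
}}

```text
clock: 17.58
eef_pos: [0.4508, -0.3488, 0.0387]
orientation: [-1.22, 1.196, -1.194]
wrist_force: [-14.4, 5.8, 32.5]
finger_gap: 0.007
```

Emit:
{"op": "servo_tool", "data": {
  "commands": [0, -0.4, 0, 0, 0, 0, -0.5, 0, 0, 0, 0, -0.5, 0, 0, 0, 0, -0.5, 0, 0, 0, 0, -0.5, 0, 0, 0, 0, -0.8, 0, 0, 0, 0, -2, 0, 0, 0, 0, -3, 0, 0, 0]
}}

```text
clock: 18.25
eef_pos: [0.4501, -0.3474, 0.117]
orientation: [-1.219, 1.199, -1.19]
wrist_force: [-0.0, -0.5, -0.1]
finger_gap: 0.005
```

Emit:
{"op": "servo_tool", "data": {
  "commands": [0, -3, 0, 0, 0, 0, -3, 0, 0, 0, 0, -2, 0, 0, 0, 0, 0, 0, 0, 0, 0, 0, 0, 0, 0]
}}

```text
clock: 18.67
eef_pos: [0.4514, -0.3486, 0.1988]
orientation: [-1.219, 1.194, -1.195]
wrist_force: [-0.6, -0.4, 0.4]
finger_gap: 0.004
```

```bash
python3 - <<'E'
from h import *
from rig import imaging
st,R=tool();p=st["eef_pos"];print(st["clock"],p,st["wrist_force"])
t=imaging.snapshot("top");s=imaging.snapshot("scene")
W=world(t);w=W.reshape(-1,3)
for n,b in dict(cond=(.075,.1,.13,.27,.49,.56),sh=(.015,.032,-.18,0,.55,.66),bridge=(.115,.13,.25,.38,.42,.63)).items():
    g=w[(w[:,2]>b[0])&(w[:,2]<b[1])&(w[:,1]>b[2])&(w[:,1]<b[3])&(w[:,0]>b[4])&(w[:,0]<b[5])].astype(np.float32);print(n,len(g),cv2.minAreaRect(g[:,:2]*1000) if len(g) else "")
w2=world(s).reshape(-1,3);w0=world(load("pics/scene0.npz")).reshape(-1,3)
for q in(w0,w2):
    g=q[(abs(q[:,0]-.445)<.012)&(abs(q[:,1]+.349)<.02)&(q[:,2]<.12)&(q[:,2]>.01)];print("tread z",len(g),np.median(g[:,2]) if len(g) else "")
cv2.imwrite("pics/end.png",np.vstack([s["color"][140:320,150:550],cv2.resize(t["color"][90:240,180:460],(400,214))])[:,:,::-1])
E
```

```text
18.6667 [ 0.45143461 -0.34858376  0.19877695] [-0.62333637 -0.43365793  0.35984297]
cond 274 ((525.8063354492188, 205.96688842773438), (36.15460205078125, 66.55583953857422), 1.647253155708313)
sh 666 ((604.0142822265625, -94.17820739746094), (139.76490783691406, 52.9396858215332), 86.3769760131836)
bridge 875 ((522.5339965820312, 321.3490905761719), (126.34483337402344, 58.937469482421875), 1.3611140251159668)
tread z 116 0.06799608192399748
tread z 116 0.0678901175067958
```

View pics/end.png

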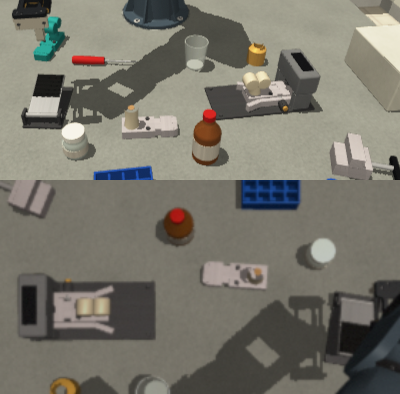

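```bash
python3 -c "
from rig import arm
print(arm.close_job())"
```

```text
the job is handed in; nothing more can be done
None
```

The knuckle specimen is home in the press, the treadle has been pressed and released once, and the job is handed in at about 19 s on the robot's clock.

- **Loading:** I slid the carrier nose first into the channel. The wrist picture showed the ball in its notch, and the end stop pushed back with about 18 N before I let go.
- **Treadle:** I pressed it down about 27 mm to its stop, where the force rose to about 32 N. I held it there for roughly 1.4 s and let it rise. The tread height read 67.9 mm afterwards, against 68.0 mm before.
- **Last checks:** After the press, the condyles lay 115.4 mm from the bridge centre, against a nominal 115 mm. The shaft specimen's measured position was unchanged to about 0.3 mm. The bottle and jar looked untouched in the final picture, though I did not re-measure them.
- **Disagreements:** The top and wrist cameras differed by 1–2 mm in x, within the stated calibration. The arm's own y at home, about 0.210 m, was 4 mm beyond what I had worked out from the pictures. I relied on the felt stop, the ball in the notch and the distance to the bridge instead.

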